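Snap the retaining cap onto the tape stand and hold it pressed home

TASK

Lock the roll of paper tape onto its stand: pick up the red cap by its knob, set it over the white stud in the middle of the roll and press it straight down until it clicks past the sprung steel balls, then keep pressing after the push goes slack until it is fully home. Finish while still gripping the cap and pressing it firmly down (10 to 25 N is right, never more than 60 N); leave the other things on the worktop alone.

Things in the scene. Friction and masses are not known exactly. Their poses are not given: they have to be found in the camera images.
- cap_knob (a point): Middle of the knob of the loose red press-on cap (40 to 90 g), upright on the worktop left or right of the stand. The knob: upright ribbed red cylinder, 28 mm across, 35 mm tall, white dot on top, standing on a flat red disc 88 mm across, 5 mm thick. Point on the cap's axis, 51 mm above its lowest edge, 20 mm above the disc's top, 15 mm below the knob's top. z up. Turn about the axis does not matter.
- cap_mouth (a point): Centre of the cap's lowest edge, on its axis, 51 mm below cap_knob; z up the axis. It meets stand_seat when the cap is fully home. Below the disc hangs a round skirt 48 mm across, 26 mm deep, open downward: its mouth is a funnel 41 mm wide that narrows within 5 mm to a waist 33 mm wide and 3 mm deep; above that the bore is 41 mm wide again.
- stand_seat (a point): Centre of the flat top of the stand's grey core, 34 mm above the worktop, where the cap's lowest edge stops hard when fully home (knob's middle then 85 mm above the worktop). The cap first meets the balls with its lowest edge about 14 mm above the seat; pushing on takes about 10 N, and the push drops suddenly (the click) with the edge 5 to 9 mm above the seat and turns into a pull down. z up.
- stud_top (a point): Top centre of the white stud, 23 mm above stand_seat, 57 mm above the worktop, about level with the top of the tape roll. The stud is 30 mm across with a tapered tip. Three steel balls of 10 mm diameter, evenly spaced round it with centres 13.5 mm above the seat, stand 4 mm out of it on springs. z up.
- stand: Tape stand, fixed to the worktop; origin at the centre of its underside, z up. Dark round foot 124 mm across, 10 mm thick; on it a brown roll of tape, 92 mm across, its top 58 mm above the worktop, with a hole 75 mm wide; in the hole the grey core (66 mm across) and on that the white stud.
- cap: The red retaining cap as a whole; origin at its mouth, same point as cap_mouth.
- spare_tape: Bystander: loose beige roll of tape lying flat, 92 mm across, 48 mm tall, on the other side of the stand from the cap; origin at its underside.
- honey_jar: Bystander: honey jar, 71 mm across, 110 mm tall, behind the work to the left or right; origin at its underside.
- sugar_shaker: Bystander: glass sugar shaker, 44 mm across, 90 mm tall, behind the work, opposite the honey jar; origin at its underside.
- price_ticket: Bystander: small black price ticket upright in a white foot, 70 x 24 mm and 58 mm tall, behind the stand; origin at its underside.
- core: The stand's grey core with its white stud, without the balls: the part the cap finally presses on; fixed, origin at the stand's origin (centre of the underside of its foot), z up.
Not all that is in view belongs to the job. What is meant by the cap is not blue, pink or turquoise, and is the larger of those in its own colour.

How it is judged:
By the outcome, as a careful person would: the job done as asked, in the order asked, and still so for the second after the job is handed in, while the arm keeps its last pose, push and grip.
It also fails if it takes over 53 s, if anything falls off the work surface, if the arm or the gripper's body presses on something with over 40 N, if the wrist force passes 120 N, or if a joint passes its speed limit or range.

ROBOT

A 6-joint arm with a two-finger parallel gripper is mounted at the origin on a cart in front of the work surface, level with it; the furniture and walls round the work are solid. World frame = base frame: x ahead of the robot, y to its left, z up, the work surface at z = 0. Lengths are in m, angles in rad, forces in N, time in s.
With the tool pointing down it reaches from about 0.25 to 0.725 m from the base axis. Payload 4 kg.
Tool frame: the origin (TCP) lies on the centre line of the jaws, within the pads' length; the fingertips stand 14 mm ahead of it and the grasp point (between the pads) lies 5 mm behind it; z points along the fingers, x is the direction in which the jaws open and shut, and the axes are right-handed (so a half turn about z gives the same grasp; the last joint's range is limited). The gripper opens to 85 mm and grips with 20 to 120 N. Pads are 22 mm wide; open, the fingers measure 114 mm over their backs; the gripper's body (76 mm by 85 mm) begins 54 mm behind the grasp point. The pads swing forward as they close: fully open they stand 13 mm farther back than shut.
Start: joints at [-1.291, 0.241, 0.005, 1.335, 0, 1.571], TCP at [0.138, -0.481, 0.245] pointing down, gripper open.
Joint ranges: [-2.72, 2.72], [-1.05, 1.87], [-1.09, 1.28], [-1.99, 2.15], [-1.42, 1.44], [-3.14, 3.14]. Speed limits (rad/s): [2.79, 2.79, 3.14, 3.14, 3.14, 3.14].

INTERFACE

Orientations are given as a unit quaternion [x, y, z, w].
In Python, from workcell import bot gives the robot as it stands.
- The arm moves only by the tool play_rows, never from a script. Its argument "motion" is a list of rows, each an object with "fingers": the closure, from -1 (fully open) to 1 (shut), so that 0 is half open; "translation": the shift along the tool's x, y, z in cm, a list of three; "roll": the turn about the tool's z in degrees. A call has 1 to 20 rows; each row is the pose to reach, as a shift and turn from the pose commanded when the call began, along the tool's axes at that moment; what a row does not reach only later rows make up. A row lasts 1/12 s, in which the tool goes at most 41.7 mm and 7.16 degrees, less where a joint would pass 70% of its speed; a pose out of reach is approached as far as the arm can. A call with a gripper value outside its range is refused whole. The fingers move at their own pace and stop on an object; the grip force is fixed at half the most. Time passes only in rows, so rows that repeat a pose let the fingers close. It gives the time, the measured TCP pose, the force and the opening at its end, in the units of the state.
- bot.get_obs(): the state, without advancing time (a new reading comes with each control period).
- bot.camera(name): name is "scene" or "top"; returns a dict with "pixels" (400x640x3 uint8, red, green, blue), "intrinsics" (3x3 intrinsics, pixels), "k1" (the pictures are not rectified: a ray, as slopes to the right and down, at radius r is drawn at 1 + k1 r^2 times it, then the intrinsics apply), "world_to_cam" (4x4, takes a point from world to camera coordinates). Camera axes: x right, y down, z forward; pixel columns grow to the right and rows downward; lengths in m; the calibration is good to about 2 mm. A picture is of the moment at which its call begins. There is no depth.
- bot.job_done(): hands the job in, once; it reports no verdict.
The state is a dict: "clock": time; "joint_pos": joint angles; "joint_vel": joint speeds; "tau": joint torques, N m; "eef_pos": TCP position; "tool_rot": TCP orientation; "ft_force": force on the tool from outside, world axes, zero at the start; "ft_torque": the same for the moment, N m; "grip_width": finger opening in m.
Only numpy, scipy, OpenCV 4.12 (cv2) and the standard library are available. Lean on these libraries where they do the work, as an engineer would, in place of code of your own. Each camera call takes 0.05 s, during which the arm holds its last target. There are 200 camera calls.

## Working session

There is one attempt and no reset: what is moved stays moved. The work goes in short steps, Python scripts to look and compute and a tool call to move; the robot and the scene stay as the last step left them, time stands still between calls to the robot, and variables do not carry over. Pictures are saved under pics/ and viewed, about 8 in all and at most 12, crops included, and the job is handed in when it is done.

Besides the shell and the picture viewer there is one more tool, called after "Emit:" as name(argument=value, ...), one argument or row to a line, values as JSON. play_rows: Moves the arm, as the interface text tells. Its arguments: {"type":"object","properties":{"motion":{"type":"array","items":{"type":"object","properties":{"fingers":{"type":"number"},"translation":{"type":"array","items":{"type":"number"}},"roll":{"type":"number"}}}}},"required":["motion"]}

```bash
mkdir -p pics; cat > h.py <<'E'
import numpy as np, cv2
from workcell import bot
def shot(n,f):
    c=bot.camera(n); cv2.imwrite('pics/'+f,cv2.cvtColor(c['pixels'],cv2.COLOR_RGB2BGR)); return c
def ray(c,u,v):
    K=np.array(c['intrinsics']);k=c['k1']
    d=np.array([(u-K[0,2])/K[0,0],(v-K[1,2])/K[1,1]]);s=d.copy()
    for _ in range(30): s=d/(1+k*(s@s))
    T=np.array(c['world_to_cam']);R=T[:3,:3];return -R.T@T[:3,3],R.T@np.array([s[0],s[1],1])
def onplane(c,u,v,z):
    o,d=ray(c,u,v);return o+d*(z-o[2])/d[2]
def proj(c,p):
    T=np.array(c['world_to_cam']);q=T[:3,:3]@np.array(p)+T[:3,3];s=q[:2]/q[2];s=s*(1+c['k1']*(s@s));K=np.array(c['intrinsics'])
    return np.array([K[0,0]*s[0]+K[0,2],K[1,1]*s[1]+K[1,2]])
E
python3 - <<'E'
from h import *
a=shot('scene','s0.png');b=shot('top','t0.png')
for c in(a,b):print(ray(c,320,200),c['k1'],c['intrinsics'])
o=bot.get_obs();print({k:np.round(v,3) for k,v in o.items()})
E
```

```text
(array([-0.43765647,  0.77914463,  0.87069572]), array([ 0.69857652, -0.4517194 , -0.55493366])) -0.0698890257289438 [[473.32088201   0.         320.02812608]
 [  0.         473.32088201 201.56543178]
 [  0.           0.           1.        ]]
(array([0.43594825, 0.13240875, 1.28260418]), array([ 0.10156313, -0.00849997, -0.99485798])) -0.053593392777238555 [[456.20637359   0.         315.05363639]
 [  0.         456.20637359 198.40951188]
 [  0.           0.           1.        ]]
{'clock': np.float64(0.1), 'joint_pos': array([-1.291,  0.241,  0.004,  1.335,  0.   ,  1.571]), 'joint_vel': array([-0.001, -0.003,  0.003, -0.002,  0.001, -0.002]), 'tau': array([-1.0000e-03, -3.7314e+01,  2.5301e+01,  1.1000e-02, -0.0000e+00,
        0.0000e+00]), 'eef_pos': array([ 0.138, -0.48 ,  0.245]), 'tool_rot': array([ 0.799, -0.602, -0.001, -0.001]), 'ft_force': array([-0.537, -0.18 , -0.25 ]), 'ft_torque': array([-0.031, -0.014, -0.009]), 'grip_width': np.float64(0.085)}
```

View pics/s0.png

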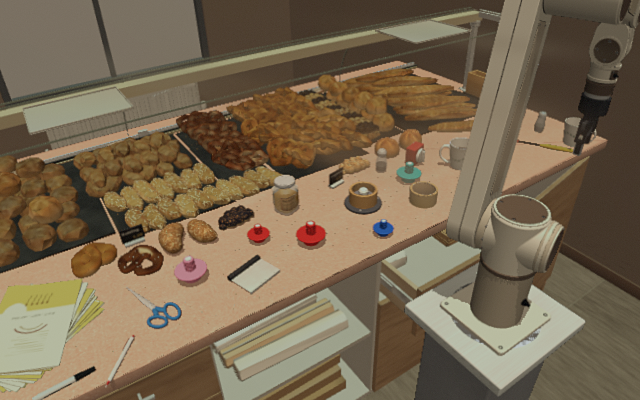

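View pics/t0.png

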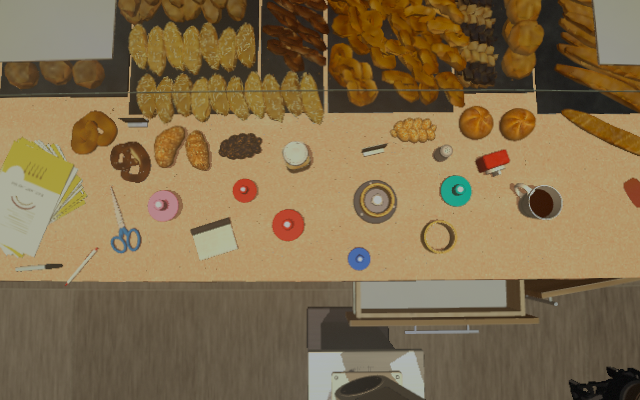

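```bash
python3 - <<'E'
from h import *
ims={n:bot.camera(n) for n in('scene','top')}
def comp(c,m,near):
    n,l,s,ce=cv2.connectedComponentsWithStats(m.astype(np.uint8))
    k=[i for i in range(1,n) if s[i,4]>3];i=min(k,key=lambda i:np.hypot(*(ce[i]-near)));return ce[i],s[i],l==i
tiles=[]
for n,kn,st,kn2 in(('top',(288,225),(377,200),(245,190)),('scene',(311,235),(363,192),(258,234))):
    c=ims[n];h=cv2.cvtColor(c['pixels'],cv2.COLOR_RGB2HSV).astype(int);H,S,V=h[...,0],h[...,1],h[...,2]
    red=((H<8)|(H>172))&(S>150)&(V>60)
    for q in(kn,kn2):
        ce,s,m=comp(c,red,q);
        cs=cv2.findContours(m.astype(np.uint8),cv2.RETR_EXTERNAL,cv2.CHAIN_APPROX_NONE)[0][0]
        e=cv2.fitEllipse(cs);p=onplane(c,*e[0],.0285)
        print(n,'red',np.round(ce,1),s,'ell',np.round(e[0],1),np.round(e[1],1),'disc pos',p.round(4), 'width mm', 1000*np.linalg.norm(onplane(c,s[0],ce[1],.0285)-onplane(c,s[0]+s[2],ce[1],.0285)))
    wh=(S<75)&(V>140)
    for q,z in((kn,.066),(st,.057)):
        ce,s,m=comp(c,wh,q);print(n,'white',ce.round(1),s,onplane(c,*ce,z).round(4))
    br=(S>90)&(H>10)&(H<28)
    for q,w in((kn,60),(st,60)):
        x,y=q;tiles.append(cv2.resize(c['pixels'][y-38:y+38,x-50:x+50],(400,304),interpolation=cv2.INTER_CUBIC))
im=np.vstack([np.hstack(tiles[:2]),np.hstack(tiles[2:])])[:600]
cv2.imwrite('pics/c1.png',im[...,::-1])
E
```

```text
top red [287.9 224.8] [272 209  32  32 736] ell [287.8 224.7] [30.3 30.8] disc pos [0.496  0.2105 0.0285] width mm 88.02065609666234
top red [244.5 190.2] [233 179  24  24 409] ell [244.4 190.1] [22.5 23.1] disc pos [0.5923 0.3313 0.0285] width mm 66.78419558847928
top white [286.5 224. ] [284 222   6   5  26] [0.4961 0.2117 0.066 ]
top white [376.3 200.2] [365 189  23  23 363] [ 0.5598 -0.0302  0.057 ]
scene red [310.5 234.1] [296 221  30  25 485] ell [310.5 234. ] [21.4 27.8] disc pos [0.491  0.2147 0.0285] width mm 87.05188876952687
scene red [258.  233.8] [247 225  23  18 278] ell [258.  233.9] [15.6 21.1] disc pos [0.5803 0.3393 0.0285] width mm 67.56644730417572
scene white [310.1 222.6] [308 221   5   4  13] [0.495 0.212 0.066]
scene white [363.  189.8] [359 187  10   7  47] [ 0.555  -0.0272  0.057 ]
```

View pics/c1.png

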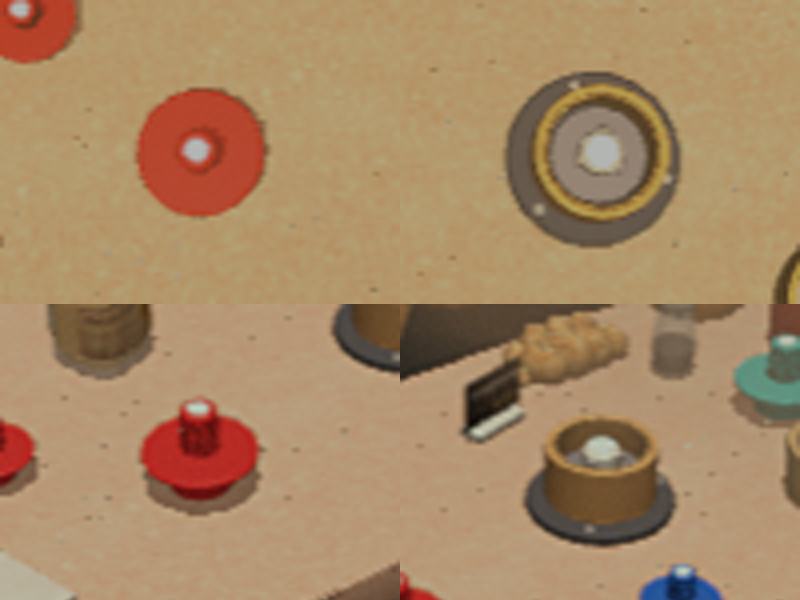

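The crop confirms it. Of the two red caps, at top (288,225) and (245,190), the first measures 88 mm and the second 67 mm, so the first is the one meant. Next I'll refine the stud.

```bash
python3 - <<'E'
from h import *
for n,q,box in(('top',(377,200),12),('scene',(363,191),9)):
    c=bot.camera(n);h=cv2.cvtColor(c['pixels'],cv2.COLOR_RGB2HSV).astype(int);S,V=h[...,1],h[...,2]
    x,y=q;print(n);
    if n=='top': print(V[y-8:y+9,x-10:x+10])
    for th in(170,190,205):
        m=np.zeros(V.shape,bool);m[y-box:y+box,x-box:x+box]=((V>th)&(S<60))[y-box:y+box,x-box:x+box]
        ys,xs=np.nonzero(m)
        if len(xs):print(th,len(xs),xs.mean(),ys.mean(),xs.min(),xs.max(),ys.min(),ys.max(),onplane(c,xs.mean(),ys.mean(),.057).round(4))
    # tape hole/outer ring & dark foot
    g=(h[...,2]<125)&(S<90);m=np.zeros(V.shape,np.uint8);m[y-35:y+35,x-35:x+35]=g[y-35:y+35,x-35:x+35]
    k=cv2.findContours(m,cv2.RETR_EXTERNAL,cv2.CHAIN_APPROX_NONE)[0];k=max(k,key=len);e=cv2.fitEllipse(k);print('foot',e,onplane(c,*e[0],.010).round(4))
    H=h[...,0];t=(S>100)&(V>150) if n=='top' else (S>0)
    if n=='top':
        m[:]=0;m[y-18:y+18,x-18:x+18]=t[y-18:y+18,x-18:x+18];k=max(cv2.findContours(m,cv2.RETR_EXTERNAL,cv2.CHAIN_APPROX_NONE)[0],key=len);e=cv2.fitEllipse(k);print('ring',e,onplane(c,*e[0],.058).round(4))
E
```

```text
top
[[106 131 147 147 147 147 147 147 146 145 144 145 146 146 145 145 146 130
  100  88]
 [128 150 147 147 147 147 146 147 146 131 115 126 141 146 146 146 146 148
  130  98]
 [148 147 147 146 147 147 145 145 138 142 149 152 144 137 146 145 145 146
  148 125]
 [147 148 147 148 148 147 130 126 156 166 162 158 148 143 147 146 145 146
  146 131]
 [148 148 147 148 147 141 156 173 176 181 181 181 176 172 159 146 145 146
  146 148]
 [148 148 148 148 140 156 174 176 181 181 181 181 181 177 167 152 147 146
  146 146]
 [148 147 148 147 126 147 177 179 181 181 181 181 181 181 171 156 148 147
  146 146]
 [148 149 148 142 130 153 175 181 181 181 182 181 181 181 172 159 149 147
  147 146]
 [149 148 148 138 130 160 179 181 181 181 181 181 181 181 178 165 149 147
  147 147]
 [148 148 148 138 146 171 178 178 181 181 181 181 181 181 177 154 138 147
  147 147]
 [148 148 149 141 149 166 172 177 180 181 181 181 181 178 174 148 135 147
  147 147]
 [149 149 148 140 128 114 148 175 177 179 180 179 178 177 172 153 142 146
  147 147]
 [149 149 148 148 148 140 120 138 167 174 173 172 175 159 144 144 142 147
  
[... 275 characters left out ...]
48 149 149 149 149 149 149 148 148 149 149 148 147 148 148 147
  128  93]]
170 67 377.0 199.61194029850745 373 381 196 204 [ 0.5615 -0.0321  0.057 ]
foot ((374.84149169921875, 201.23995971679688), (41.826690673828125, 42.434207916259766), 135.76004028320312) [ 0.5618 -0.0323  0.01  ]
ring ((377.187744140625, 199.4097137451172), (32.02402114868164, 32.91240692138672), 141.21047973632812) [ 0.562  -0.0325  0.058 ]
scene
170 33 363.0 190.03030303030303 359 367 188 192 [ 0.5541 -0.0264  0.057 ]
190 14 363.07142857142856 189.0 361 365 188 191 [ 0.5588 -0.0304  0.057 ]
foot ((362.6387023925781, 202.0042266845703), (20.81485366821289, 34.39901351928711), 91.71101379394531) [ 0.5551 -0.0274  0.01  ]
```

```bash
cat >> h.py <<'E'
from scipy.spatial.transform import Rotation as Rn
def delta(t):
    o=bot.get_obs();R=Rn.from_quat(o['tool_rot']).as_matrix()
    print('pos',np.round(o['eef_pos'],4),'x axis heading',np.degrees(np.arctan2(R[1,0],R[0,0])).round(2),'z',R[:,2].round(4),'delta cm',(R.T@(np.array(t)-o['eef_pos'])*100).round(2),'F',np.round(o['ft_force'],1),'w',round(float(o['grip_width']),4),'t',o['clock'],'j',np.round(o['joint_pos'],2))
E
python3 -c "
from h import *
delta([.496,.211,.2])"
```

```text
pos [ 0.138  -0.4804  0.245 ] x axis heading -73.97 z [-2.e-04  7.e-04 -1.e+00] delta cm [-56.56 -53.5    4.54] F [ 0.7 -0.   1.2] w 0.0855 t 0.3 j [-1.29  0.24  0.    1.34 -0.    1.57]
```

Emit:
play_rows(
  motion=[
    {"fingers": -1, "translation": [-0.6, -0.5, 0], "roll": -1},
    {"fingers": -1, "translation": [-2, -1.9, 0], "roll": -4},
    {"fingers": -1, "translation": [-4, -3.8, 0.3], "roll": -8},
    {"fingers": -1, "translation": [-6.5, -6.2, 0.6], "roll": -13},
    {"fingers": -1, "translation": [-9, -8.6, 0.9], "roll": -18},
    {"fingers": -1, "translation": [-11.5, -11, 1.2], "roll": -23},
    {"fingers": -1, "translation": [-14, -13.3, 1.5], "roll": -28},
    {"fingers": -1, "translation": [-16.5, -15.7, 1.8], "roll": -33},
    {"fingers": -1, "translation": [-19, -18, 2.1], "roll": -38},
    {"fingers": -1, "translation": [-21.5, -20.4, 2.4], "roll": -43},
    {"fingers": -1, "translation": [-24, -22.7, 2.7], "roll": -48},
    {"fingers": -1, "translation": [-26.5, -25.1, 3], "roll": -53},
    {"fingers": -1, "translation": [-29, -27.5, 3.2], "roll": -58},
    {"fingers": -1, "translation": [-31.5, -29.8, 3.4], "roll": -63},
    {"fingers": -1, "translation": [-34, -32.2, 3.6], "roll": -68},
    {"fingers": -1, "translation": [-36.5, -34.6, 3.8], "roll": -73},
    {"fingers": -1, "translation": [-39, -36.9, 4], "roll": -78},
    {"fingers": -1, "translation": [-41, -38.8, 4.2], "roll": -83},
    {"fingers": -1, "translation": [-42.5, -40.2, 4.4], "roll": -87},
    {"fingers": -1, "translation": [-43, -40.7, 4.5], "roll": -90},
  ],
)

```text
clock: 1.97
eef_pos: [0.4112, 0.048, 0.2002]
tool_rot: [0.99, 0.143, 0.0, -0.0]
ft_force: [1.0, 0.2, -0.6]
grip_width: 0.0852
```

```bash
python3 -c "
from h import *
delta([.496,.211,.13])"
```

```text
pos [0.4112 0.048  0.2002] x axis heading 16.48 z [ 7.e-04  1.e-03 -1.e+00] delta cm [ 12.75 -13.22   7.04] F [ 1.   0.2 -0.6] w 0.0852 t 1.9667 j [ 0.12  0.1  -0.29  1.18  0.    1.4 ]
```

Emit:
play_rows(
  motion=[
    {"fingers": -1, "translation": [1, -1, 0], "roll": 0},
    {"fingers": -1, "translation": [3, -3.1, 0.5], "roll": 0},
    {"fingers": -1, "translation": [5, -5.2, 1.5], "roll": 0},
    {"fingers": -1, "translation": [7, -7.3, 3], "roll": 0},
    {"fingers": -1, "translation": [9, -9.4, 4.5], "roll": 0},
    {"fingers": -1, "translation": [11, -11.4, 6], "roll": 0},
    {"fingers": -1, "translation": [12.2, -12.6, 6.8], "roll": 0},
    {"fingers": -1, "translation": [12.75, -13.2, 7], "roll": 0},
    {"fingers": -1, "translation": [12.75, -13.2, 7], "roll": 0},
    {"fingers": -1, "translation": [12.75, -13.2, 7], "roll": 0},
    {"fingers": -1, "translation": [12.75, -13.2, 7], "roll": 0},
  ],
)

```text
clock: 2.88
eef_pos: [0.4963, 0.2064, 0.1311]
tool_rot: [0.99, 0.139, 0.0, 0.0]
ft_force: [-0.2, 0.7, 0.6]
grip_width: 0.0851
```

```bash
python3 -c "
from h import *
delta([.496,.211,.05])
a=bot.camera('scene')['pixels'];b=bot.camera('top')['pixels']
im=np.hstack([cv2.resize(a[170:270,260:360],(400,400)),cv2.resize(b[175:275,240:340],(400,400))]);cv2.imwrite('pics/p2.png',im[...,::-1])"
```

```text
pos [0.4963 0.2064 0.1311] x axis heading 16.0 z [ 4.e-04 -1.e-04 -1.e+00] delta cm [ 0.1  -0.45  8.11] F [-0.2  0.7  0.6] w 0.0851 t 2.8833 j [ 0.39  0.39 -0.09  1.09 -0.    1.69]
```

View pics/p2.png

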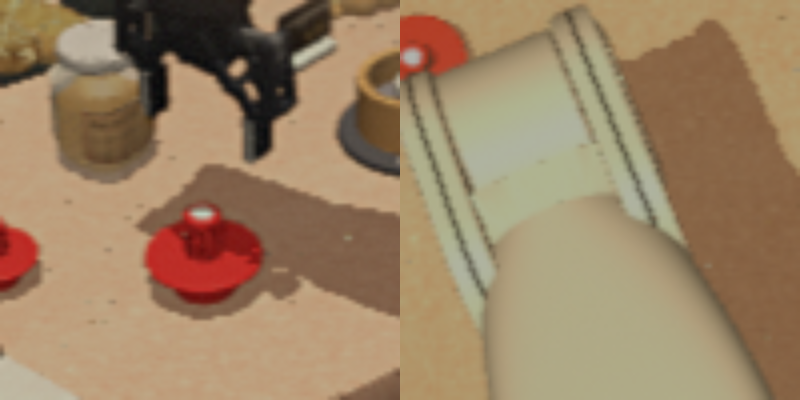

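The scene crop shows the open jaws straddling the knob at crop (203,215), with clear space all round. Descending.

Emit:
play_rows(
  motion=[
    {"fingers": -1, "translation": [0.1, -0.45, 1], "roll": 0},
    {"fingers": -1, "translation": [0.1, -0.45, 2.5], "roll": 0},
    {"fingers": -1, "translation": [0.1, -0.45, 4], "roll": 0},
    {"fingers": -1, "translation": [0.1, -0.45, 5.5], "roll": 0},
    {"fingers": -1, "translation": [0.1, -0.45, 7], "roll": 0},
    {"fingers": -1, "translation": [0.1, -0.45, 7.8], "roll": 0},
    {"fingers": -1, "translation": [0.1, -0.45, 8.1], "roll": 0},
    {"fingers": -1, "translation": [0.1, -0.45, 8.1], "roll": 0},
    {"fingers": -1, "translation": [0.1, -0.45, 8.1], "roll": 0},
    {"fingers": -1, "translation": [0.1, -0.45, 8.1], "roll": 0},
  ],
)

```text
clock: 3.82
eef_pos: [0.4971, 0.2121, 0.0502]
tool_rot: [0.99, 0.139, 0.001, -0.0]
ft_force: [0.7, -0.3, 0.8]
grip_width: 0.0852
```

```bash
python3 -c "
from h import *
delta([.496,.211,.05])
a=bot.camera('scene');p=a['pixels']
print(proj(a,[.496,.211,.066]))
im=cv2.resize(p[185:260,260:360],(800,600),interpolation=cv2.INTER_CUBIC);cv2.imwrite('pics/p3.png',im[...,::-1])"
```

```text
pos [0.4971 0.2121 0.0502] x axis heading 16.02 z [ 1.7e-03  8.0e-04 -1.0e+00] delta cm [-0.13  0.08  0.02] F [ 0.7 -0.3  0.8] w 0.0852 t 3.8167 j [ 0.4   0.48 -0.19  0.9   0.    1.69]
[310.18581516 222.32691214]
```

View pics/p3.png

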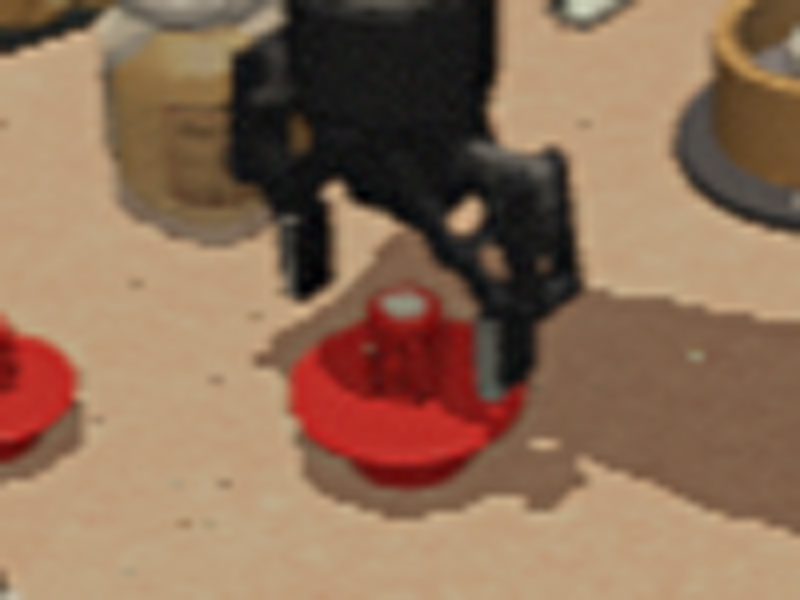

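The jaws straddle the knob (crop (405,340)), which is roughly midway between them. Closing.

Emit:
play_rows(
  motion=[
    {"fingers": 0, "translation": [-0.1, 0.1, 0]},
    {"fingers": 0.3, "translation": [-0.1, 0.1, 0]},
    {"fingers": 1, "translation": [-0.1, 0.1, 0]},
    {"fingers": 1, "translation": [-0.1, 0.1, 0]},
    {"fingers": 1, "translation": [-0.1, 0.1, 0]},
    {"fingers": 1, "translation": [-0.1, 0.1, 0]},
    {"fingers": 1, "translation": [-0.1, 0.1, 0]},
    {"fingers": 1, "translation": [-0.1, 0.1, 0]},
    {"fingers": 1, "translation": [-0.1, 0.1, 0]},
    {"fingers": 1, "translation": [-0.1, 0.1, 0]},
    {"fingers": 1, "translation": [-0.1, 0.1, 0]},
    {"fingers": 1, "translation": [-0.1, 0.1, 0]},
  ],
)

```text
schema error: expected keys fingers, translation, roll
```

```bash
python3 -c "
from h import *
delta([.496,.211,.16])"
```

```text
pos [0.4971 0.2121 0.0503] x axis heading 16.03 z [ 1.9e-03  8.0e-04 -1.0e+00] delta cm [ -0.12   0.07 -10.97] F [-0.4 -0.7 -0.4] w 0.0849 t 3.8667 j [ 0.4   0.48 -0.19  0.9   0.    1.69]
```

Emit:
play_rows(
  motion=[
    {"fingers": 0, "translation": [-0.1, 0.1, 0], "roll": 0},
    {"fingers": 0.3, "translation": [-0.1, 0.1, 0], "roll": 0},
    {"fingers": 1, "translation": [-0.1, 0.1, 0], "roll": 0},
    {"fingers": 1, "translation": [-0.1, 0.1, 0], "roll": 0},
    {"fingers": 1, "translation": [-0.1, 0.1, 0], "roll": 0},
    {"fingers": 1, "translation": [-0.1, 0.1, 0], "roll": 0},
    {"fingers": 1, "translation": [-0.1, 0.1, 0], "roll": 0},
    {"fingers": 1, "translation": [-0.1, 0.1, 0], "roll": 0},
    {"fingers": 1, "translation": [-0.1, 0.1, 0], "roll": 0},
    {"fingers": 1, "translation": [-0.1, 0.1, 0], "roll": 0},
    {"fingers": 1, "translation": [-0.1, 0.1, 0], "roll": 0},
    {"fingers": 1, "translation": [-0.1, 0.1, 0], "roll": 0},
  ],
)

```text
clock: 4.87
eef_pos: [0.4957, 0.2106, 0.0496]
tool_rot: [0.99, 0.139, 0.0, -0.0]
ft_force: [-0.3, -0.6, 4.9]
grip_width: 0.0264
```

```bash
python3 -c "
from h import *
delta([.496,.211,.16])"
```

```text
pos [0.4957 0.2106 0.0496] x axis heading 16.03 z [ 3.e-04  2.e-04 -1.e+00] delta cm [  0.04  -0.03 -11.04] F [-0.3 -0.6  4.9] w 0.0264 t 4.8667 j [ 0.4   0.48 -0.19  0.9   0.    1.69]
```

Emit:
play_rows(
  motion=[
    {"fingers": 1, "translation": [0, 0, -0.3], "roll": 0},
    {"fingers": 1, "translation": [0, 0, -1], "roll": 0},
    {"fingers": 1, "translation": [0, 0, -2], "roll": 0},
    {"fingers": 1, "translation": [0, 0, -3.5], "roll": 0},
    {"fingers": 1, "translation": [0, 0, -5], "roll": 0},
    {"fingers": 1, "translation": [0, 0, -6.5], "roll": 0},
    {"fingers": 1, "translation": [0, 0, -8], "roll": 0},
    {"fingers": 1, "translation": [0, 0, -9.5], "roll": 0},
    {"fingers": 1, "translation": [0, 0, -10.5], "roll": 0},
    {"fingers": 1, "translation": [0, 0, -11], "roll": 0},
    {"fingers": 1, "translation": [0, 0, -11], "roll": 0},
    {"fingers": 1, "translation": [0, 0, -11], "roll": 0},
    {"fingers": 1, "translation": [0, 0, -11], "roll": 0},
  ],
)

```text
clock: 5.95
eef_pos: [0.495, 0.2103, 0.1584]
tool_rot: [0.99, 0.139, -0.001, 0.0]
ft_force: [-0.2, -0.5, -0.4]
grip_width: 0.0263
```

```bash
python3 -c "
from h import *
delta([.5617,-.0323,.16])
a=bot.camera('scene');p=a['pixels']
print(proj(a,[.496,.211,.176]))
im=cv2.resize(p[130:235,250:390],(800,600),interpolation=cv2.INTER_CUBIC);cv2.imwrite('pics/p4.png',im[...,::-1])"
```

```text
pos [0.495  0.2103 0.1584] x axis heading 16.03 z [-1.7e-03 -7.0e-04 -1.0e+00] delta cm [-0.29 25.16 -0.15] F [-0.2 -0.5 -0.4] w 0.0263 t 5.95 j [ 0.4   0.37 -0.05  1.15 -0.    1.69]
[308.78896983 189.93742643]
```

View pics/p4.png

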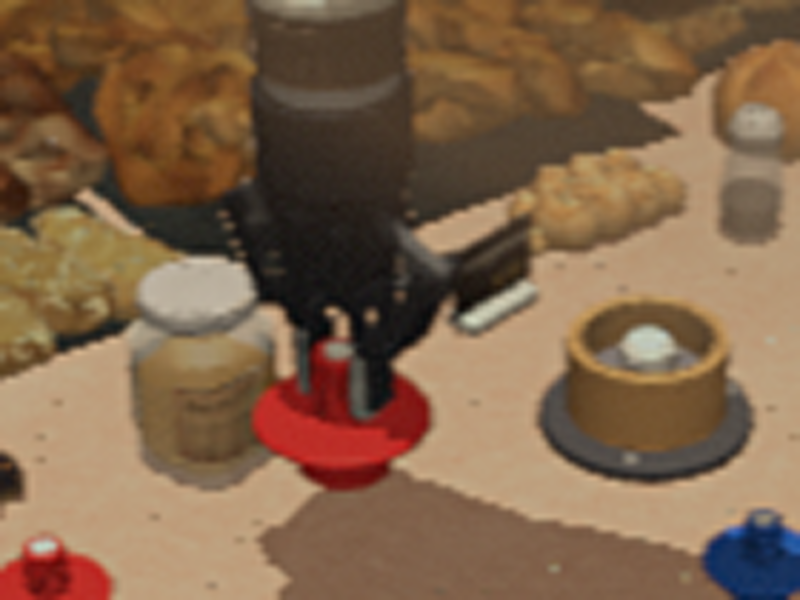

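The cap is held upright, with its dot at scene (309.5,191) against an expected (309,190). Moving over the stud.

Emit:
play_rows(
  motion=[
    {"fingers": 1, "translation": [0, 0.3, 0], "roll": 0},
    {"fingers": 1, "translation": [0, 1, 0], "roll": 0},
    {"fingers": 1, "translation": [0, 2.2, 0], "roll": 0},
    {"fingers": 1, "translation": [-0.1, 4, 0], "roll": 0},
    {"fingers": 1, "translation": [-0.1, 6, 0], "roll": 0},
    {"fingers": 1, "translation": [-0.1, 8, 0], "roll": 0},
    {"fingers": 1, "translation": [-0.1, 10, 0], "roll": 0},
    {"fingers": 1, "translation": [-0.2, 12, 0], "roll": 0},
    {"fingers": 1, "translation": [-0.2, 14, 0], "roll": 0},
    {"fingers": 1, "translation": [-0.2, 16, 0], "roll": 0},
    {"fingers": 1, "translation": [-0.3, 18, 0], "roll": 0},
    {"fingers": 1, "translation": [-0.3, 20, 0], "roll": 0},
    {"fingers": 1, "translation": [-0.3, 22, 0], "roll": 0},
    {"fingers": 1, "translation": [-0.3, 23.5, 0], "roll": 0},
    {"fingers": 1, "translation": [-0.3, 24.7, 0], "roll": 0},
    {"fingers": 1, "translation": [-0.3, 25.2, 0], "roll": 0},
    {"fingers": 1, "translation": [-0.3, 25.2, 0], "roll": 0},
    {"fingers": 1, "translation": [-0.3, 25.2, 0], "roll": 0},
    {"fingers": 1, "translation": [-0.3, 25.2, 0], "roll": 0},
  ],
)

```text
clock: 7.58
eef_pos: [0.562, -0.0318, 0.1592]
tool_rot: [0.99, 0.14, -0.0, -0.0]
ft_force: [-0.4, 0.3, -0.8]
grip_width: 0.026
```

```bash
python3 -c "
from h import *
delta([.5617,-.0323,.115])"
```

```text
pos [ 0.562  -0.0318  0.1592] x axis heading 16.08 z [-4.e-04  4.e-04 -1.e+00] delta cm [-0.04  0.04  4.42] F [-0.4  0.3 -0.8] w 0.026 t 7.5833 j [-0.06  0.41  0.02  1.18  0.    1.23]
```

Emit:
play_rows(
  motion=[
    {"fingers": 1, "translation": [0, 0, 0.5], "roll": 0},
    {"fingers": 1, "translation": [0, 0, 1.5], "roll": 0},
    {"fingers": 1, "translation": [0, 0, 2.5], "roll": 0},
    {"fingers": 1, "translation": [0, 0, 3.5], "roll": 0},
    {"fingers": 1, "translation": [0, 0, 4.2], "roll": 0},
    {"fingers": 1, "translation": [0, 0, 4.4], "roll": 0},
    {"fingers": 1, "translation": [0, 0, 4.4], "roll": 0},
    {"fingers": 1, "translation": [0, 0, 4.4], "roll": 0},
  ],
)

```text
clock: 8.25
eef_pos: [0.5624, -0.0325, 0.1152]
tool_rot: [0.99, 0.139, -0.0, -0.0]
ft_force: [-0.1, 0.6, -0.7]
grip_width: 0.0263
```

```bash
python3 -c "
from h import *
delta([.5617,-.0323,.085])
a=bot.camera('scene');p=a['pixels']
h=cv2.cvtColor(p,cv2.COLOR_RGB2HSV).astype(int);m=((h[...,0]<8)|(h[...,0]>172))&(h[...,1]>150)&(h[...,2]>40)
m[:, :330]=0;m[:,395:]=0
q=proj(a,[.5617,-.0323,.0965]);print('expected disc',q)
k=max(cv2.findContours(m.astype(np.uint8),cv2.RETR_EXTERNAL,cv2.CHAIN_APPROX_NONE)[0],key=len);print(cv2.boundingRect(k))
th=np.linspace(0,6.28,60);r=np.array([proj(a,[.5617+.044*np.cos(t),-.0323+.044*np.sin(t),.0965]) for t in th]);print('expected disc box',r.min(0),r.max(0))
im=cv2.resize(p[140:215,315:415],(800,600),interpolation=cv2.INTER_CUBIC);cv2.imwrite('pics/p5.png',im[...,::-1])"
```

```text
pos [ 0.5624 -0.0325  0.1152] x axis heading 16.03 z [-2.e-04  0.e+00 -1.e+00] delta cm [-0.06 -0.04  3.02] F [-0.1  0.6 -0.7] w 0.0263 t 8.25 j [-0.06  0.45 -0.04  1.08  0.    1.23]
expected disc [363.32372386 177.84598521]
(350, 169, 27, 21)
expected disc box [349.38403735 170.82604027] [377.31219687 185.2144526 ]
```

View pics/p5.png

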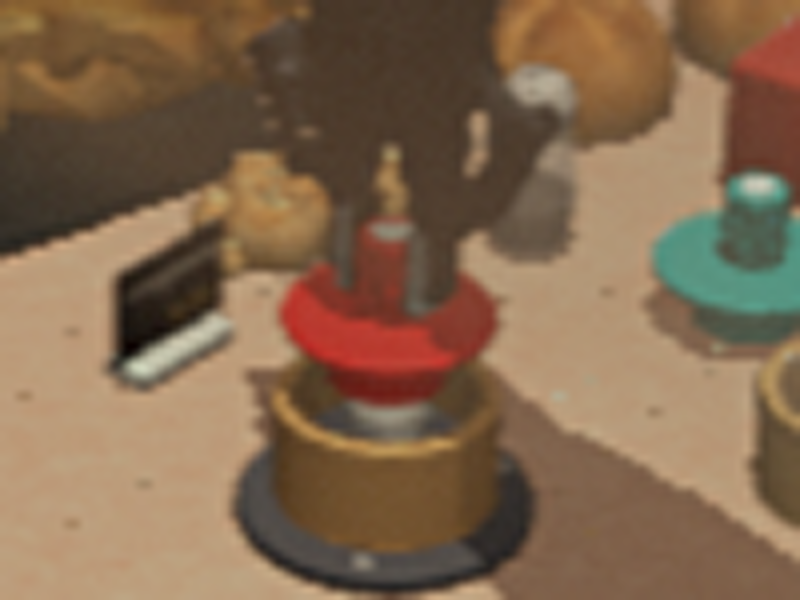

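The skirt sits centred above the stud: the disc is at col 363.5 against an expected 363.3. I'll press down in small steps.

Emit:
play_rows(
  motion=[
    {"fingers": 1, "translation": [0, 0, 0.3], "roll": 0},
    {"fingers": 1, "translation": [0, 0, 0.6], "roll": 0},
    {"fingers": 1, "translation": [0, 0, 0.9], "roll": 0},
    {"fingers": 1, "translation": [0, 0, 1.1], "roll": 0},
    {"fingers": 1, "translation": [0, 0, 1.3], "roll": 0},
    {"fingers": 1, "translation": [0, 0, 1.5], "roll": 0},
    {"fingers": 1, "translation": [0, 0, 1.6], "roll": 0},
    {"fingers": 1, "translation": [0, 0, 1.7], "roll": 0},
    {"fingers": 1, "translation": [0, 0, 1.8], "roll": 0},
    {"fingers": 1, "translation": [0, 0, 1.8], "roll": 0},
    {"fingers": 1, "translation": [0, 0, 1.8], "roll": 0},
  ],
)

```text
clock: 9.22
eef_pos: [0.5623, -0.0325, 0.0973]
tool_rot: [0.99, 0.139, 0.0, -0.0]
ft_force: [0.2, -0.8, 0.2]
grip_width: 0.0263
```

Emit:
play_rows(
  motion=[
    {"fingers": 1, "translation": [0, 0, 0.1], "roll": 0},
    {"fingers": 1, "translation": [0, 0, 0.2], "roll": 0},
    {"fingers": 1, "translation": [0, 0, 0.2], "roll": 0},
  ],
)

```text
clock: 9.47
eef_pos: [0.5623, -0.0328, 0.0962]
tool_rot: [0.99, 0.139, 0.0, 0.0]
ft_force: [-2.5, -0.9, 5.4]
grip_width: 0.0263
```

Emit:
play_rows(
  motion=[
    {"fingers": 1, "translation": [0, 0, 0.1], "roll": 0},
    {"fingers": 1, "translation": [0, 0, 0.2], "roll": 0},
    {"fingers": 1, "translation": [0, 0, 0.2], "roll": 0},
  ],
)

```text
clock: 9.72
eef_pos: [0.5628, -0.0326, 0.0954]
tool_rot: [0.99, 0.139, 0.001, 0.0]
ft_force: [-3.6, -0.5, 10.1]
grip_width: 0.0265
```

Emit:
play_rows(
  motion=[
    {"fingers": 1, "translation": [-0.05, 0, 0.1], "roll": 0},
    {"fingers": 1, "translation": [-0.05, 0, 0.2], "roll": 0},
    {"fingers": 1, "translation": [-0.05, 0, 0.2], "roll": 0},
  ],
)

```text
clock: 9.97
eef_pos: [0.5629, -0.0328, 0.0935]
tool_rot: [0.99, 0.139, 0.002, 0.0]
ft_force: [-1.4, -0.7, 6.3]
grip_width: 0.0263
```

Emit:
play_rows(
  motion=[
    {"fingers": 1, "translation": [0, 0, 0.1], "roll": 0},
    {"fingers": 1, "translation": [0, 0, 0.2], "roll": 0},
    {"fingers": 1, "translation": [0, 0, 0.2], "roll": 0},
  ],
)

```text
clock: 10.22
eef_pos: [0.5622, -0.0328, 0.0897]
tool_rot: [0.99, 0.139, 0.001, 0.0]
ft_force: [1.4, -0.7, -6.9]
grip_width: 0.0266
```

Emit:
play_rows(
  motion=[
    {"fingers": 1, "translation": [0, 0, 0.1], "roll": 0},
    {"fingers": 1, "translation": [0, 0, 0.2], "roll": 0},
    {"fingers": 1, "translation": [0, 0, 0.2], "roll": 0},
  ],
)

```text
clock: 10.47
eef_pos: [0.5618, -0.0327, 0.0859]
tool_rot: [0.99, 0.139, -0.0, -0.0]
ft_force: [4.4, -1.4, -11.2]
grip_width: 0.0263
```

Emit:
play_rows(
  motion=[
    {"fingers": 1, "translation": [0, 0, 0.1], "roll": 0},
    {"fingers": 1, "translation": [0, 0, 0.2], "roll": 0},
    {"fingers": 1, "translation": [0, 0, 0.2], "roll": 0},
  ],
)

```text
clock: 10.72
eef_pos: [0.562, -0.0327, 0.0849]
tool_rot: [0.99, 0.139, -0.0, 0.0]
ft_force: [2.9, 0.0, -7.8]
grip_width: 0.0263
```

It clicked: the push turned into a pull. Continuing to the hard stop.

Emit:
play_rows(
  motion=[
    {"fingers": 1, "translation": [0, 0, 0.1], "roll": 0},
    {"fingers": 1, "translation": [0, 0, 0.2], "roll": 0},
    {"fingers": 1, "translation": [0, 0, 0.2], "roll": 0},
    {"fingers": 1, "translation": [0, 0, 0.2], "roll": 0},
  ],
)

```text
clock: 11.05
eef_pos: [0.5616, -0.0324, 0.0837]
tool_rot: [0.99, 0.14, -0.0, -0.0]
ft_force: [0.9, 0.2, -0.5]
grip_width: 0.0262
```

Emit:
play_rows(
  motion=[
    {"fingers": 1, "translation": [0, 0, 0.1], "roll": 0},
    {"fingers": 1, "translation": [0, 0, 0.2], "roll": 0},
    {"fingers": 1, "translation": [0, 0, 0.2], "roll": 0},
    {"fingers": 1, "translation": [0, 0, 0.2], "roll": 0},
  ],
)

```text
clock: 11.38
eef_pos: [0.5618, -0.0324, 0.0835]
tool_rot: [0.99, 0.14, 0.001, -0.0]
ft_force: [-3.6, 0.4, 10.3]
grip_width: 0.0266
```

Emit:
play_rows(
  motion=[
    {"fingers": 1, "translation": [0, 0, 0.1], "roll": 0},
    {"fingers": 1, "translation": [0, 0, 0.13], "roll": 0},
    {"fingers": 1, "translation": [0, 0, 0.13], "roll": 0},
    {"fingers": 1, "translation": [0, 0, 0.13], "roll": 0},
    {"fingers": 1, "translation": [0, 0, 0.13], "roll": 0},
    {"fingers": 1, "translation": [0, 0, 0.13], "roll": 0},
  ],
)

```text
clock: 11.88
eef_pos: [0.5619, -0.0324, 0.0834]
tool_rot: [0.99, 0.14, 0.001, 0.0]
ft_force: [-4.5, 0.8, 17.6]
grip_width: 0.0262
```

```bash
python3 -c "
from h import *
a=bot.camera('scene');p=a['pixels'];delta([.5617,-.0323,.0836])
im=cv2.resize(p[140:215,315:415],(800,600),interpolation=cv2.INTER_CUBIC);cv2.imwrite('pics/p6.png',im[...,::-1])"
```

```text
pos [ 0.5619 -0.0324  0.0834] x axis heading 16.05 z [ 2.e-03  3.e-04 -1.e+00] delta cm [-0.02 -0.01 -0.02] F [-5.8  0.8 16.5] w 0.0261 t 11.9333 j [-0.06  0.48 -0.09  1.    0.    1.23]
```

View pics/p6.png

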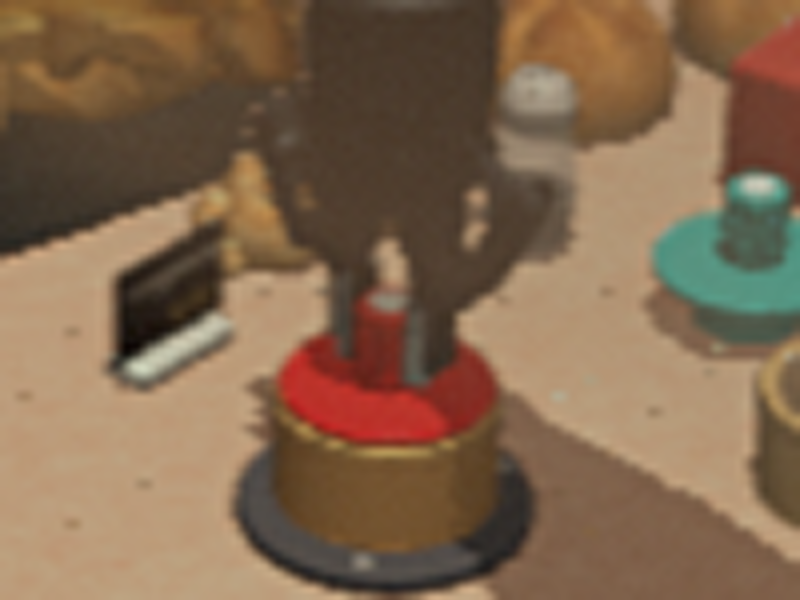

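The disc lies flat and level on the roll (crop (388,390)). The stop is hard, the push is 17 N and the grip is held.

```bash
python3 -c "
from h import *
print(bot.job_done());delta([.5617,-.0323,.0836])"
```

```text
the job is handed in; nothing more can be done
None
the job is handed in; nothing more can be done
```

The cap is locked on its stand, and I handed the job in while still gripping it and pressing down with about 17 N. I took the larger of the two red caps (88 mm across, against 67 mm for the other), lifted it by its knob and centred it over the stud.

- **Click:** the push rose to about 10 N, then turned into a pull of about 11 N as the cap passed the balls.
- **Fully home:** I kept pressing to a hard stop with the tool at 83.4 mm; I had predicted 83.6 mm. The last picture shows the disc sitting level on the roll.
- **Grip and time:** the fingers read 26 mm on the 28 mm knob throughout, and the clock stood at 11.9 s.
- **Did not fully agree:**
  - A sideways force of 4 to 6 N remained at the end.
  - The two cameras differed by about 2–3 mm on the stud, and I used the top camera.
  - One move call was refused because I had left out the roll value, and nothing moved.
- **Not checked:** no state could be read after handing in. Nothing else was seen to move, but I did not measure the bystanders again.

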